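# Drive the worn steel dowel out of the drilling jig

## Robot

A 6-joint arm with a two-finger parallel gripper is mounted at the origin on the work surface. World frame = base frame: x ahead of the robot, y to its left, z up, the work surface at z = 0. Lengths are in m, angles in rad, forces in N, time in s.
With the tool pointing down it reaches from about 0.375 to 0.9 m from the base axis. Payload 3.1 kg.
Tool frame: the origin (TCP) lies at the centre of the arm's flange, where the gripper is bolted on; the fingertips stand 173 mm ahead of it and the grasp point (between the pads) lies 155 mm ahead of it; z points along the fingers, x is the direction in which the jaws open and shut, and the axes are right-handed (so a half turn about z gives the same grasp; the last joint's range is limited). The gripper opens to 85 mm and grips with 20 to 120 N. Pads are 22 mm wide; open, the fingers measure 114 mm over their backs; the gripper's body (76 mm by 85 mm) begins 54 mm behind the grasp point. The pads swing forward as they close: fully open they stand 13 mm farther back than shut.
Start: joints at [-1.304, 0.527, 1.433, -0, 1.181, -0.178], TCP at [0.27, -0.564, 0.405] pointing down, gripper open.
Joint ranges: [-3.08, 3.08], [-0.75, 2.2], [0.22, 2.44], [-1.43, 4.57], [0, 2.65], [-2.85, 2.85]. Speed limits (rad/s): [2.79, 2.79, 3.14, 3.14, 3.14, 3.14].

## Interface

Orientations are given as a unit quaternion [x, y, z, w].
In Python, from station import manip gives the robot as it stands.
- The arm moves only by the shell command python3 -m jog 'ROWS' [OPENING] [FORCE]. ROWS is JSON, a list that holds one entry, the list of rows, each a list of 4 numbers: the shift along the world's x, y, z in mm, then the turn about the world's z in degrees. A call has exactly 8 rows; each row shifts and turns the commanded pose from where the row before left it; what a row does not reach is not made up. A row lasts 1/8 s, in which the tool goes at most 62.5 mm and 10.7 degrees, less where a joint would pass 70% of its speed; a pose out of reach is approached as far as the arm can. A call is refused whole if a number of a shift passes 62.5 or a number of a turn 10.7, either way. A call with a gripper value outside its range is refused whole. OPENING is the opening in per cent of the stroke, from 0 (shut) to 100 (fully open), set as the call begins (- or left out, the last holds). The fingers move at their own pace and stop on an object; FORCE is the grip in N (left out, the last holds). Time passes only in rows, so rows that do not move let the fingers close, or fill a call up. It gives the time, the measured TCP pose, the force and the opening at its end, in the units of the state.
- manip.sense(): the state, without advancing time (a new reading comes with each control period).
- manip.snapshot(name): name is "side" or "top" or "wrist"; returns the picture (400x640x3 uint8, red, green, blue); there is no depth.
- manip.camera_info(name): a dict with "fx", "fy", "cx", "cy" (pixels), "R" (3x3) and "t" (3): a world point X has camera coordinates R X + t. Camera axes: x right, y down, z forward; pixel columns grow to the right and rows downward; lengths in m; the calibration is good to about 2 mm. A picture is of the moment at which its call begins: read the wrist's pose just before it. camera_info takes no time and is no camera call; for the wrist camera it gives the pose at the moment of the call.
- manip.sign_off(): hands the job in, once; it reports no verdict.
The state is a dict: "t": time; "q": joint angles; "qd": joint speeds; "tau": joint torques, N m; "tcp_pos": TCP position; "tool_rot": TCP orientation; "force": force on the tool from outside, world axes, zero at the start; "ft_torque": the same for the moment, N m; "finger_gap": opening from 0.0 (shut) to 1.0 (fully open).
Only numpy, scipy, OpenCV 4.12 (cv2) and the standard library are available. Lean on these libraries where they do the work, as an engineer would, in place of code of your own. Each camera call takes 0.05 s, during which the arm holds its last target. There are 200 camera calls.

## Task

A worn steel dowel is stuck inside the bore of the aluminium drilling jig. Take the steel drift out of its wooden holder, push the dowel down through the bore with it until the dowel drops into the tray below and the drift's collar sits firmly on the block's top face (lean on it with roughly 12 N for a moment; never press or knock the jig with more than 25 N), then draw the drift out and stand it back in its holder, fully home. Leave the oil bottle, the screwdriver and the plywood offcut alone.

Things in the scene. Friction and masses are not known exactly. Their poses are not given: they have to be found in the camera images.
- drift: the drift: loose stepped steel tool, 0.24 to 0.38 kg, 115 mm long, upright in the holder at the start. From the tip up: round shank 20.6 mm diameter, 42 mm long, tip chamfered 1.5 mm; collar 36 mm diameter, 8 mm thick (42 to 50 mm up); round dark handle 24 mm diameter (50 to 115 mm up). Origin: centre of the tip; z from tip to handle
- drift_tip (a point): the centre of the drift's tip face, 42 mm below the collar's underside
- drift_grip (a point): the point on the drift's axis 87 mm above its tip, inside the handle: a good place to grip
- holder: the drift's holder: fixed wooden block 80 x 80 x 50 mm high with a 24 mm hole straight down through its middle, mouth chamfered 2 mm. The drift stands in it with its collar resting on the top, its tip then 8 mm above the bench. Origin: centre of its underside, on the bench; z up
- jig: the drilling jig's fixed foot: steel plate 170 x 130 mm, two legs under the block's y ends, and between them a catch tray 160 (x) x 70 mm (y), its floor 7 mm and its walls' tops 24 mm above the origin. It stands on a plywood packing board of unknown thickness, 4 to 16 mm. Origin: centre of the steel plate's underside, straight below the bore; z up
- block: the jig's aluminium block, 80 (x) x 110 (y) x 40 mm high, underside 60 mm and top 100 mm above the jig's origin; a 4 mm high screw head at each corner. A 23 mm vertical bore goes right through its middle, mouth chamfered 2 mm. Rubber mounts let it sink straight down, 1 mm for each 40 N. Origin: centre of its underside; z up
- bore_mouth (a point): centre of the bore's mouth, in the block's top face. Sprung pads in the lowest 12 mm of the bore grip the dowel, so that it slides only under a push of roughly 4 to 18 N; they do not grip the drift's shank
- dowel: the worn dowel: a loose plain solid steel pin, 22 mm in diameter, 24 mm long, 70 g. It starts upright inside the bore, its top 10 to 14 mm below the block's top face. It comes free when its top passes the underside, 40 mm down. Origin: centre of its lower end; z along its axis, up at the start
- oil: bystander: a white oil bottle, 44 mm in diameter, 110 mm high; origin at the centre of its underside
- screwdriver: bystander: a screwdriver lying flat, 190 mm long, its origin under it, x from handle to blade
- offcut: bystander: a plywood offcut 120 x 60 x 18 mm lying flat; origin at the centre of its underside
Not all that is in view belongs to the job. Leave any pink look-alike of the drift alone.

How it is judged:
On the way, in this order (a step that is already met when the one before it is completed fails the run):
1. the drift is in the bore, upright, its tip at least 6 mm below the block's top face, with the dowel still in the bore (horizontal distance between drift_tip and bore_mouth below 0.004 m and z of drift_tip in the frame of block below 0.034 m and angle between the z axis of drift and the z axis of block, either way round below 0.12 rad and z of dowel in the frame of jig above 0.034 m).
2. the dowel has left the bore downward and the drift's collar is leaned on the block's top face with more than 8 N (collar within 1.5 mm of the face) (z of dowel in the frame of jig below 0.034 m and z of drift_tip in the frame of block below -0.0005 m and horizontal distance between drift_tip and bore_mouth below 0.004 m and contact force between drift and block above 8 N), for 0.3 s.
At the end, for the whole second after the job is handed in: The dowel lies at rest in the jig's tray, and the drift stands at rest and released in its holder, fully home: tip within 4 mm of the hole's axis, collar within 3 mm of the holder's top, less than 0.1 rad out of upright (x of dowel in the frame of jig between -0.08 and 0.08 m and y of dowel in the frame of jig between -0.035 and 0.035 m and z of dowel in the frame of jig between 0 and 0.034 m and linear speed of each of dowel, drift below 0.02 m/s and horizontal distance between drift_tip and holder below 0.004 m and z of drift_tip in the frame of holder between 0.004 and 0.011 m and angle between the z axis of drift and the z axis of holder, either way round below 0.1 rad); the robot touches nothing.
It fails at once if the drift presses or strikes the jig with more than 25 N (contact force between drift and jig above 25 N).
It fails at once if the robot itself presses or strikes the jig with more than 25 N (contact force between any of the arm, the fingers and jig above 25 N).
It fails at once if the fingers push the dowel (the drift must do it) (contact force between the fingers and dowel above 1 N).
It fails at once if the oil bottle, screwdriver or plywood offcut is moved by more than 15 mm (distance of any of oil, screwdriver, offcut from where it was at the start of the episode above 0.015 m).
It also fails if it takes over 67 s, if anything falls off the work surface, if the arm or the gripper's body presses on something with over 40 N, if the wrist force passes 120 N, or if a joint passes its speed limit or range.

## Working session

There is one attempt and no reset: what is moved stays moved. The work goes in short steps, Python scripts to look and compute and a shell command to move; the robot and the scene stay as the last step left them, time stands still between calls to the robot, and variables do not carry over. Pictures are saved under pics/ and viewed, about 8 in all and at most 12, crops included, and the job is handed in when it is done.

```bash
mkdir -p pics; cat > h.py <<'E'
import numpy as np, cv2
from station import manip
def snap(name, fn):
    ci=manip.camera_info(name); im=manip.snapshot(name)
    cv2.imwrite('pics/'+fn+'.png', im[:,:,::-1]); np.save('pics/'+fn+'.npy', im)
    return im, ci
def ray(ci,u,v):
    R=np.array(ci['R']);t=np.array(ci['t'])
    d=R.T@np.array([(u-ci['cx'])/ci['fx'],(v-ci['cy'])/ci['fy'],1]); return -R.T@t,d
def onz(ci,u,v,z):
    o,d=ray(ci,u,v); return o+d*(z-o[2])/d[2]
def proj(ci,X):
    c=np.array(ci['R'])@np.array(X)+np.array(ci['t']); return ci['fx']*c[0]/c[2]+ci['cx'],ci['fy']*c[1]/c[2]+ci['cy']
def meet(r1,r2):
    (a,d),(b,e)=r1,r2
    A=np.stack([d,-e],1); s=np.linalg.lstsq(A,b-a,rcond=None)[0]
    p,q=a+d*s[0],b+e*s[1]; return (p+q)/2,np.linalg.norm(p-q)
E
python3 - <<'E'
from h import *
s=manip.sense(); print({k:np.round(v,3) for k,v in s.items()})
ims=[]
for n in('top','side'):
    im,ci=snap(n,n+'0'); print(n,ci); ims.append(im)
E
```

```text
{'t': np.float64(0.0), 'q': array([-1.303,  0.528,  1.434,  0.   ,  1.181, -0.178]), 'qd': array([-0.   , -0.   ,  0.   , -0.002,  0.002, -0.001]), 'tau': array([-0.0000e+00, -4.4235e+01, -1.7802e+01, -0.0000e+00,  8.0000e-03,
       -0.0000e+00]), 'tcp_pos': array([ 0.269, -0.564,  0.404]), 'tool_rot': array([ 0.846, -0.533, -0.001, -0.001]), 'force': array([0.64 , 0.833, 0.694]), 'ft_torque': array([0.023, 0.002, 0.004]), 'finger_gap': np.float64(0.998)}
top {'fx': 403.50230078860125, 'fy': 403.50230078860125, 'cx': 319.7799141154421, 'cy': 196.2057640432912, 'R': array([[-0.0121931 , -0.99986233,  0.01125356],
       [-0.99672216,  0.01125311, -0.08011432],
       [ 0.07997665, -0.01219351, -0.99672215]]), 't': array([-0.07795081,  0.61294363,  0.889432  ])}
side {'fx': 416.42924187255096, 'fy': 416.42924187255096, 'cx': 322.69056425842905, 'cy': 201.71821458319573, 'R': array([[-0.99411762, -0.10741018,  0.01389974],
       [-0.07084392,  0.54781028, -0.83359765],
       [ 0.08192245, -0.82967882, -0.55219721]]), 't': array([0.59556796, 0.16535008, 0.97561883])}
```

View pics/top0.png

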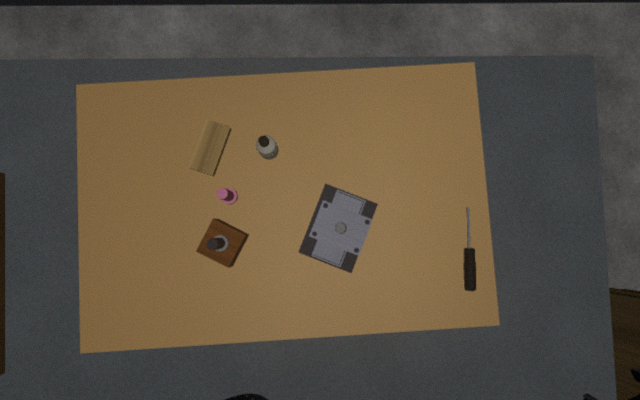

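View pics/side0.png

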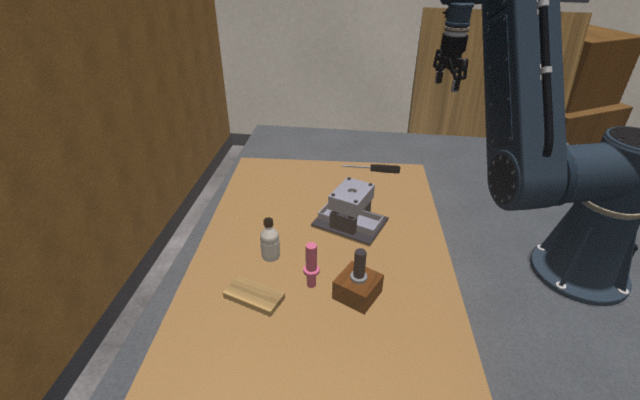

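The top view shows the drift's dark handle top at about (214,243) in the holder at (222,243), with the bore at (340,228). The pink look-alike is at (226,195), the oil bottle at (266,146) and the offcut at (211,148). The side view confirms this: handle top at (360,252), bore at (352,189).

```bash
python3 - <<'E'
from h import *
T=manip.camera_info('top');S=manip.camera_info('side')
r=lambda x:np.round(x,3)
print('handle top',r(onz(T,214,243,.123)), 'collar/holder',r(onz(T,222,243,.058)),'tri',meet(ray(T,214,243),ray(S,360,252)))
print('pink base',r(onz(T,230,197,.0)),'top',meet(ray(T,223,193),ray(S,311,245)))
print('oil',r(onz(T,269,149,.05)))
print('bore',r(onz(T,340,228,.11)),meet(ray(T,340,228),ray(S,352,189)))
for t,s in (((326,205),(347,181)),((367,222),(370,185)),((315,234),(333,196)),((356,251),(357,201))):
    print(r(onz(T,*t,.114)))
im=cv2.imread('pics/top0.png')
a=cv2.resize(im[175:285,290:390],None,fx=4,fy=4,interpolation=cv2.INTER_CUBIC)
b=cv2.resize(im[175:285,180:280],None,fx=4,fy=4,interpolation=cv2.INTER_CUBIC)
cv2.imwrite('pics/crop1.png',cv2.convertScaleAbs(np.hstack([a,b]),alpha=1.5))
# wrist cam pose rel. tool
W=manip.camera_info('wrist');from scipy.spatial.transform import Rotation as Ro
s=manip.sense();Rt=Ro.from_quat(s['tool_rot']).as_matrix()
RW=np.array(W['R']);c=-RW.T@np.array(W['t'])
print('cam in tool',r(Rt.T@(c-s['tcp_pos'])),r(RW@Rt),W['fx'],W['cx'],W['cy']); print('tool',r(Rt))
E
```

```text
handle top [0.513 0.129 0.123] collar/holder [0.51  0.128 0.058] tri (array([0.51157189, 0.12983571, 0.11791457]), np.float64(0.0019551993354240335))
pink base [0.614 0.123 0.   ] top (array([0.61335066, 0.11367144, 0.11259846]), np.float64(0.0008321466405972181))
oil [0.716 0.027 0.05 ]
bore [ 0.54  -0.125  0.11 ] (array([ 0.53919467, -0.12465541,  0.10957367]), np.float64(0.0006776580533218084))
[ 0.587 -0.097  0.114]
[ 0.551 -0.18   0.114]
[ 0.528 -0.073  0.114]
[ 0.493 -0.156  0.114]
cam in tool [ 0.    -0.064  0.031] [[ 1.     0.     0.001]
 [-0.     0.966 -0.259]
 [-0.001  0.259  0.966]] 351.41803524709906 319.1753527989083 197.87914242918566
tool [[ 0.431 -0.902 -0.001]
 [-0.902 -0.431  0.002]
 [-0.002 -0.    -1.   ]]
```

View pics/crop1.png

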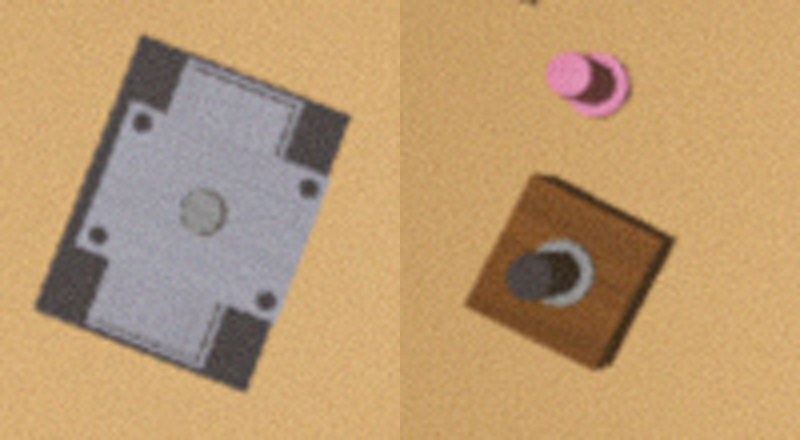

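Crop (about 4x) shows the dowel top in the bore and the block's yaw (about -22° from world axes). The holder is clear of the pink piece by about 100 mm. The triangulated handle top (0.512, 0.130, 0.118) and bore height (0.110) agree with the sizes given. Next, fly over the jig for a close look.

```bash
python3 -m jog '[[[20,32,0,0],[30,50,0,0],[32,52,0,0],[32,52,0,0],[32,52,0,0],[32,52,0,0],[32,52,0,0],[32,52,0,0]]]'; python3 -m jog '[[[20,32,0,0],[9,13,0,0],[0,0,0,0],[0,0,0,0],[0,0,0,0],[0,0,0,0],[0,0,0,0],[0,0,0,0]]]'; python3 - <<'E'
from h import *
im,ci=snap('wrist','w1'); s=manip.sense(); print(s['tcp_pos'],s['force'],s['t'],s['q'])
print('bore px pred',proj(ci,(.5395,-.125,.11)))
E
```

```text
t: 1.1
tcp_pos: [0.5122, -0.168, 0.4045]
tool_rot: [0.846, -0.533, -0.0, 0.0]
force: [1.1, -0.1, 0.1]
finger_gap: 0.999
t: 2.1
tcp_pos: [0.5404, -0.1251, 0.4048]
tool_rot: [0.846, -0.533, 0.0, -0.0]
force: [0.3, -1.6, -0.4]
finger_gap: 1.005
[ 0.54047417 -0.12497869  0.40472988] [0.49239155 0.37461506 0.03650585] 2.15 [-4.28699891e-01  4.32962296e-01  1.61049239e+00  1.40718945e-07
  1.09809644e+00  6.96446062e-01]
bore px pred (np.float64(318.7657303489825), np.float64(190.36909593474672))
```

View pics/w1.png

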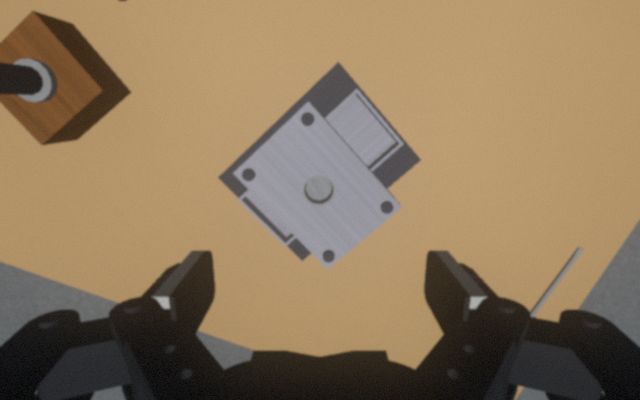

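Wrist view shows the bore with the dowel top at about (318,189), right at the predicted (319,190). The four screw heads are at (307,118), (387,207), (249,174) and (328,256). I'll refine this, then move to the holder (bearing checked) for the same close look.

```bash
python3 - <<'E'
from h import *
ci=manip.camera_info('wrist'); g=cv2.cvtColor(cv2.imread('pics/w1.png'),cv2.COLOR_BGR2GRAY)
pts=[]
for u,v in((307,118),(387,207),(328,256),(249,174)):
    p=g[v-11:v+12,u-11:u+12]; _,m=cv2.threshold(p,0,255,cv2.THRESH_BINARY_INV+cv2.THRESH_OTSU)
    n,l,st,c=cv2.connectedComponentsWithStats(m); k=l[11,11]; pts.append(c[k]+[u-11,v-11]); print(pts[-1],st[k][2:])
X=np.array([onz(ci,*p,.1136) for p in pts]); print(np.round(X,4), X.mean(0)); print(np.linalg.norm(X-np.roll(X,1,0),axis=1))
# bore: dark crescent+edge contour
b=cv2.Canny(g,30,80)[168:212,296:342]; 
ys,xs=np.nonzero(b); r=np.hypot(xs+296-318.3,ys+168-189); k=(r>9)&(r<20)
e=cv2.fitEllipse(np.stack([xs[k]+296,ys[k]+168],1).astype(np.float32)); print(e,e[1][0]/2*.27/351)
print('bore',onz(ci,*e[0],.11))
E
python3 -m jog '[[[0,30,0,0],[-2,50,0,0],[-2,52,0,0],[-4,45,0,0],[-5,35,0,0],[-5,25,0,0],[-5,13,0,0],[-5,4,0,0]]]'; python3 -m jog '[[[0,0,0,0],[0,0,0,0],[0,0,0,0],[0,0,0,0],[0,0,0,0],[0,0,0,0],[0,0,0,0],[0,0,0,0]]]'; python3 - <<'E'
from h import *
im,ci=snap('wrist','w2'); s=manip.sense(); print(s['tcp_pos'],s['force'],s['t'],s['q'])
print('holder px pred',proj(ci,(.511,.129,.05)),'handle top',proj(ci,(.511,.129,.123)))
E
```

```text
[307.13970588 118.65441176] [ 13  14 136]
[386.45901639 206.82786885] [ 12  13 122]
[328.18644068 255.59322034] [ 12  12 118]
[248.11627907 174.21705426] [ 13  13 129]
[[ 0.5848 -0.094   0.1136]
 [ 0.551  -0.1772  0.1136]
 [ 0.4951 -0.1545  0.1136]
 [ 0.5287 -0.0712  0.1136]] [ 0.53990662 -0.1242334   0.1136    ]
[0.06052539 0.08977557 0.06039635 0.08979736]
((318.24774169921875, 188.08729553222656), (28.004255294799805, 28.670684814453125), 10.577553749084473) 0.010770867421076849
bore [ 0.54099422 -0.12376552  0.11      ]
t: 3.15
tcp_pos: [0.5122, 0.1295, 0.4047]
tool_rot: [0.846, -0.533, 0.0, 0.0]
force: [-0.3, 0.8, -0.4]
finger_gap: 1.001
t: 4.15
tcp_pos: [0.5125, 0.1292, 0.4047]
tool_rot: [0.846, -0.533, -0.0, -0.0]
force: [-0.8, 0.6, -0.1]
finger_gap: 1.004
[0.51249202 0.1291731  0.40472049] [-0.30603424  0.06130326  1.92839564] 4.2 [3.53028871e-02 3.98107400e-01 1.67363254e+00 3.62824738e-05
 1.06981591e+00 1.16019137e+00]
holder px pred (np.float64(318.8545404609998), np.float64(175.7125447072108)) handle top (np.float64(318.70785239147034), np.float64(195.40595983098186))
```

View pics/w2.png

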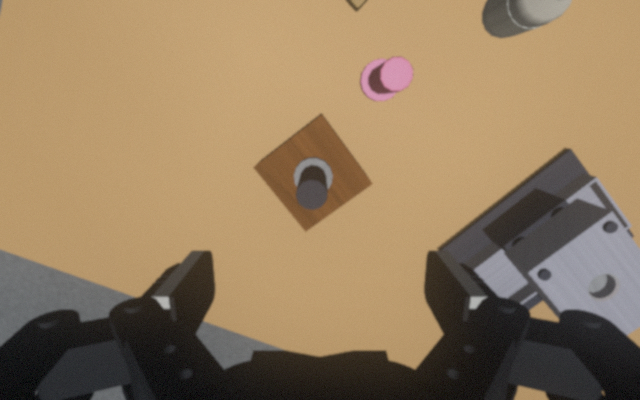

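Wrist view over the holder: handle top at (311,193), collar at (313,177), pink piece clear at (396,75). Now refine these.

```bash
python3 - <<'E'
from h import *
ci=manip.camera_info('wrist'); im=cv2.imread('pics/w2.png'); g=cv2.cvtColor(im,cv2.COLOR_BGR2GRAY)
m=(g[150:225,285:345]<70).astype(np.uint8); hsv=cv2.cvtColor(im,cv2.COLOR_BGR2HSV)[150:225,285:345]
for r in range(28,62,3): 
    x=np.nonzero((hsv[r,:,1]<90)&(g[150+r,285:345]<75))[0]; print(r+150,x.min()+285 if len(x) else None,x.max()+285 if len(x) else None,len(x))
c=((hsv[:,:,1]<90)&(g[150:225,285:345]>90)).astype(np.uint8); ys,xs=np.nonzero(c); print('collar bbox',xs.min()+285,xs.max()+285,ys.min()+150,ys.max()+150)
a=((hsv[:,:,1]<90)).astype(np.uint8); n,l,st,cc=cv2.connectedComponentsWithStats(a); k=1+st[1:,4].argmax(); print('grey bbox',st[k]+[285,150,0,0,0])
mm=(hsv[:,:,1]>=90)|0
h=cv2.cvtColor(im,cv2.COLOR_BGR2HSV); w=((h[...,0]<16)&(h[...,1]>100)&(h[...,2]<150)).astype(np.uint8); w[:,400:]=0;w[:100]=0;w[240:]=0
w=cv2.morphologyEx(w,cv2.MORPH_CLOSE,np.ones((5,5)));cs,_=cv2.findContours(w,0,2);q=max(cs,key=cv2.contourArea); print('wood',cv2.minAreaRect(q),cv2.boundingRect(q))
for u,v,z in((311,193,.123),(313,176,.058)): print(onz(ci,u,v,z))
E
```

```text
178 301 324 21
181 300 325 21
184 299 325 9
187 299 325 3
190 None None 0
193 300 307 2
196 None None 0
199 None None 0
202 None None 0
205 None None 0
208 None None 0
211 None None 0
collar bbox 293 332 157 208
grey bbox [ 293  157   40   53 1570]
wood ((313.08203125, 173.5765838623047), (85.73274993896484, 85.84344482421875), 52.495853424072266) (254, 115, 117, 115)
[0.51020676 0.13489563 0.123     ]
[0.50991713 0.13439677 0.058     ]
```

Handle top and collar agree: the drift axis is at (0.510, 0.1345), which is (-2.5, +5.3) mm from the TCP. Shift, descend to TCP z 0.250, then grip.

```bash
python3 -m jog '[[[-2,5,-10,0],[-0.5,0.3,-30,0],[0,0,-40,0],[0,0,-40,0],[0,0,-25,0],[0,0,-10,0],[0,0,0,0],[0,0,0,0]]]'; python3 -m jog '[[[0,0,0,0],[0,0,0,0],[0,0,0,0],[0,0,0,0],[0,0,0,0],[0,0,0,0],[0,0,0,0],[0,0,0,0]]]' 0 110
```

```text
t: 5.2
tcp_pos: [0.5104, 0.1345, 0.2506]
tool_rot: [0.846, -0.533, 0.001, -0.001]
force: [-0.1, -0.1, 0.3]
finger_gap: 1.0
t: 6.2
tcp_pos: [0.51, 0.1345, 0.2503]
tool_rot: [0.846, -0.533, 0.0, -0.0]
force: [-0.1, 0.5, 4.5]
finger_gap: 0.255
```

Gripped (gap 0.255, about the 24 mm handle). Home pose noted: TCP (0.510, 0.1345, 0.2503). Lift and carry over to the jig.

```bash
python3 -m jog '[[[0,0,5,0],[0,0,20,0],[0,0,35,0],[0,0,35,0],[0,0,30,0],[0,0,20,0],[0,0,5,0],[0,0,0,0]]]'; python3 -m jog '[[[1,-10,0,0],[4,-35,0,0],[5,-45,0,0],[5,-48,0,0],[5,-48,0,0],[5,-42,0,0],[4,-25,0,0],[1,-6,0,0]]]';python3 -m jog '[[[0,0,0,0],[0,0,0,0],[0,0,0,0],[0,0,0,0],[0,0,0,0],[0,0,0,0],[0,0,0,0],[0,0,0,0]]]'; python3 - <<'E'
from h import *
s=manip.sense();im,ci=snap('wrist','w3');  print(s['tcp_pos'],s['force'],s['ft_torque'],s['t'])
p=s['tcp_pos']; print('tip px pred',proj(ci,p-[0,0,.2423]),'bore px',proj(ci,(.5399,-.1242,.11)))
i2,c2=snap('side','s3'); print(proj(c2,p-[0,0,.2423]),proj(c2,(.5399,-.1242,.11)))
a=cv2.resize(im[80:300,200:440],None,fx=2.5,fy=2.5,interpolation=cv2.INTER_CUBIC)
u,v=map(int,proj(c2,(.54,-.124,.15)))
b=cv2.resize(i2[v-50:v+50,u-40:u+40],None,fx=2.5,fy=5.5,interpolation=cv2.INTER_CUBIC)
cv2.imwrite('pics/c3.png',cv2.convertScaleAbs(np.hstack([a,b])[:,:,::-1],alpha=1.4))
E
```

```text
t: 7.2
tcp_pos: [0.5096, 0.1344, 0.3991]
tool_rot: [0.846, -0.533, -0.0, 0.0]
force: [0.2, 0.6, -3.1]
finger_gap: 0.255
t: 8.2
tcp_pos: [0.5399, -0.1267, 0.3986]
tool_rot: [0.845, -0.535, -0.001, 0.0]
force: [0.4, -0.3, -2.8]
finger_gap: 0.255
t: 9.2
tcp_pos: [0.54, -0.1246, 0.3997]
tool_rot: [0.846, -0.533, -0.0, -0.0]
force: [0.3, 0.9, -3.1]
finger_gap: 0.256
[ 0.54000608 -0.12462321  0.39970582] [ 0.32813432  0.89881922 -3.12615135] [ 0.05486642 -0.00667648 -0.00584211] 9.2
tip px pred (np.float64(319.3819260916629), np.float64(209.092680751793)) bore px (np.float64(318.81959498984054), np.float64(190.80044985376963))
(np.float64(352.55128630020926), np.float64(172.63022007375525)) (np.float64(351.59065073033565), np.float64(188.92433631654976))
```

View pics/c3.png

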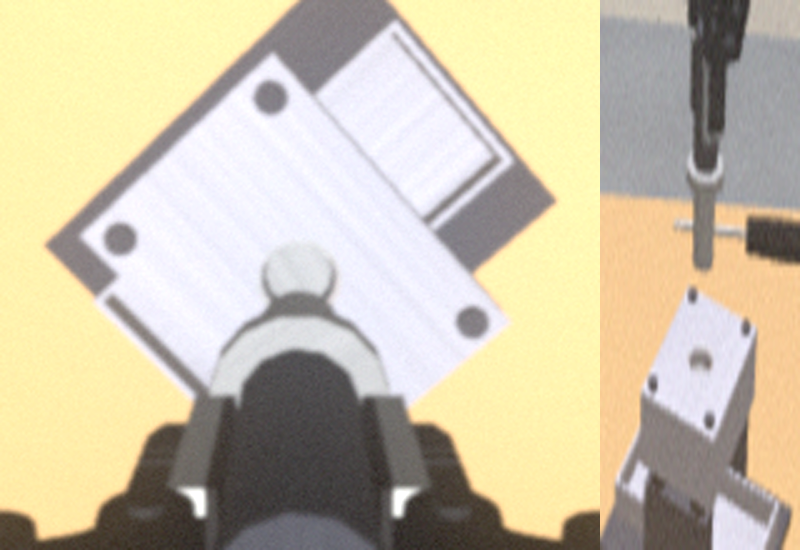

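The crop shows the bore with the dowel at full-frame (319,190) just beyond the held shank, as predicted. The side view shows the drift upright above the bore. I'll lower it to about 12 mm above the face and check laterally.

```bash
python3 -m jog '[[[0,0.4,-3,0],[0,0,-7,0],[0,0,-9,0],[0,0,-9,0],[0,0,-5,0],[0,0,-2,0],[0,0,0,0],[0,0,0,0]]]'; python3 - <<'E'
from h import *
s=manip.sense();p=s['tcp_pos']; print(p,s['force'])
out=[]
for n,fn,h in(('wrist','w4',40),('side','s4',30),('top','t4',30)):
    im,c=snap(n,fn); B=proj(c,(.5399,-.1242,.11)); t=p-[0,0,.2423]; print(n,'tip',np.round(proj(c,t),1),'collar',np.round(proj(c,t+[0,0,.042]),1),'bore',np.round(B,1))
    u,v=int(B[0]),int(B[1]); print('crop origin',u-h,v-h); k=480//(2*h) if n=='wrist' else 260//(2*h)
    a=cv2.resize(im[v-h:v+h,u-h:u+h],(390,390) if n=='wrist' else (390,390),interpolation=cv2.INTER_CUBIC); out.append(a)
cv2.imwrite('pics/c4.png',cv2.convertScaleAbs(np.hstack(out[:2])[:,:,::-1],alpha=1.3)); cv2.imwrite('pics/c4t.png',out[2][:,:,::-1])
E
```

```text
t: 10.3
tcp_pos: [0.5401, -0.1242, 0.365]
tool_rot: [0.846, -0.533, 0.0, -0.0]
force: [0.3, -0.3, -2.5]
finger_gap: 0.255
[ 0.54014217 -0.12422605  0.36501338] [ 0.30104881 -0.25545042 -2.53125806]
wrist tip [319.2 209.3] collar [319.2 233.1] bore [319. 204.]
crop origin 278 163
side tip [351.8 184.6] collar [352.6 170.1] bore [351.6 188.9]
crop origin 321 158
top tip [340.2 227.7] collar [341.5 227.6] bore [339.8 227.8]
crop origin 309 197
```

View pics/c4.png

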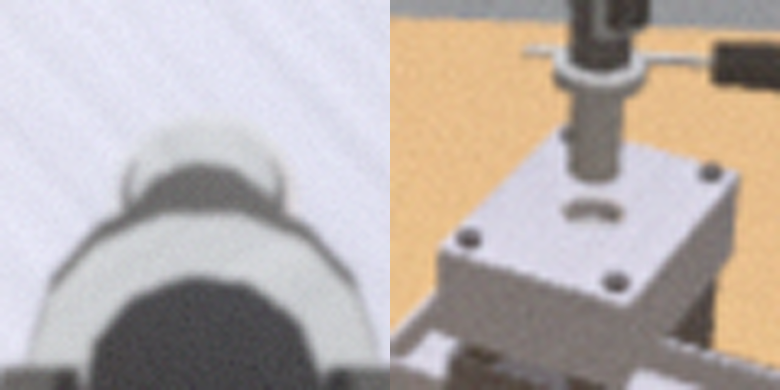

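Wrist crop: bore edges centred at u≈320, shank tip centred at u≈320.5. Side crop: tip at u≈352.5, bore at u≈352.3. It is aligned to well under a millimetre apart from perhaps 1 mm along x, so I nudge +0.6 mm and go in gently.

```bash
python3 -m jog '[[[0.6,0.2,-2,0],[0,0,-2,0],[0,0,-2,0],[0,0,-2,0],[0,0,-2,0],[0,0,-2,0],[0,0,-1.5,0],[0,0,-0.5,0]]]'; python3 -m jog '[[[0,0,-0.5,0],[0,0,-0.5,0],[0,0,-0.5,0],[0,0,-0.5,0],[0,0,-0.5,0],[0,0,-0.5,0],[0,0,0,0],[0,0,0,0]]]'
```

```text
t: 11.45
tcp_pos: [0.5406, -0.124, 0.3506]
tool_rot: [0.846, -0.533, -0.0, 0.0]
force: [-0.1, 0.1, -2.5]
finger_gap: 0.258
t: 12.45
tcp_pos: [0.5406, -0.124, 0.3477]
tool_rot: [0.846, -0.533, -0.0, -0.0]
force: [0.6, 0.2, -2.7]
finger_gap: 0.254
```

No contact force with the tip about 4.6 mm inside the bore, so the entry is clean. Continue down onto the dowel.

```bash
python3 -m jog '[[[0,0,-0.5,0],[0,0,-0.5,0],[0,0,-0.5,0],[0,0,-0.5,0],[0,0,-0.5,0],[0,0,-0.5,0],[0,0,-0.5,0],[0,0,-0.5,0]]]'; python3 -m jog '[[[0,0,-0.5,0],[0,0,-0.5,0],[0,0,-0.5,0],[0,0,-0.5,0],[0,0,-0.5,0],[0,0,-0.5,0],[0,0,-0.5,0],[0,0,-0.5,0]]]'; python3 -m jog '[[[0,0,-0.5,0],[0,0,-0.5,0],[0,0,-0.5,0],[0,0,-0.5,0],[0,0,-0.5,0],[0,0,-0.5,0],[0,0,-0.5,0],[0,0,-0.5,0]]]'
```

```text
t: 13.45
tcp_pos: [0.5406, -0.124, 0.3437]
tool_rot: [0.846, -0.533, 0.0, 0.0]
force: [0.8, -0.5, -2.3]
finger_gap: 0.254
t: 14.45
tcp_pos: [0.5406, -0.124, 0.3397]
tool_rot: [0.846, -0.533, 0.0, -0.0]
force: [-0.6, 0.3, -3.2]
finger_gap: 0.253
t: 15.45
tcp_pos: [0.5408, -0.1239, 0.3378]
tool_rot: [0.846, -0.533, 0.001, -0.0]
force: [-2.7, 2.5, 13.3]
finger_gap: 0.253
```

Contact with the dowel: about 16 N net, tip about 14 mm below the face, as expected. Keep pushing and watch the force.

```bash
python3 -m jog '[[[0,0,-0.5,0],[0,0,-0.5,0],[0,0,-0.5,0],[0,0,-0.5,0],[0,0,-0.5,0],[0,0,-0.5,0],[0,0,-0.5,0],[0,0,-0.5,0]]]'; python3 -m jog '[[[0,0,-0.5,0],[0,0,-0.5,0],[0,0,-0.5,0],[0,0,-0.5,0],[0,0,-0.5,0],[0,0,-0.5,0],[0,0,-0.5,0],[0,0,-0.5,0]]]'
```

```text
t: 16.45
tcp_pos: [0.5409, -0.124, 0.3356]
tool_rot: [0.846, -0.533, 0.002, -0.0]
force: [-5.7, 1.9, 23.8]
finger_gap: 0.254
t: 17.45
tcp_pos: [0.5409, -0.124, 0.3322]
tool_rot: [0.846, -0.533, 0.002, -0.0]
force: [-6.5, 2.8, 27.2]
finger_gap: 0.256
```

Force is higher than I expected (about 30 N net), so I stop and look before pushing further.

```bash
python3 - <<'E'
from h import *
from scipy.spatial.transform import Rotation as Ro
s=manip.sense();p=s['tcp_pos']; Rt=Ro.from_quat(s['tool_rot']).as_matrix(); print(p,s['force'],s['ft_torque'],np.round(Rt[:,2],4))
out=[]
for n,fn,h in(('wrist','w5',60),('side','s5',30)):
    im,c=snap(n,fn); t=p-[0,0,.2423]; m=t+[0,0,.042]; B=proj(c,m); print(n,'collar underside',np.round(B,1),'top',np.round(proj(c,t+[0,0,.05]),1),'bore',np.round(proj(c,(.5399,-.1242,.11)),1))
    u,v=int(B[0]),int(B[1]); print('crop origin',u-h,v-h)
    out.append(cv2.resize(im[v-h:v+h,u-h:u+h],(390,390),interpolation=cv2.INTER_CUBIC))
cv2.imwrite('pics/c5.png',cv2.convertScaleAbs(np.hstack(out)[:,:,::-1],alpha=1.3)); print(manip.sense()['force'])
E
```

```text
[ 0.54090171 -0.12400319  0.33215742] [-6.51824021  2.82131386 27.2429821 ] [ 0.6291968   1.37744626 -0.02263398] [ 0.0031 -0.0015 -1.    ]
wrist collar underside [318.4 233.7] top [318.4 239.5] bore [317.9 221.7]
crop origin 258 173
side collar underside [351.6 181.6] top [351.8 178.8] bore [351.6 188.9]
crop origin 321 151
[-6.8947222   1.82619268 25.12876238]
```

View pics/c5.png

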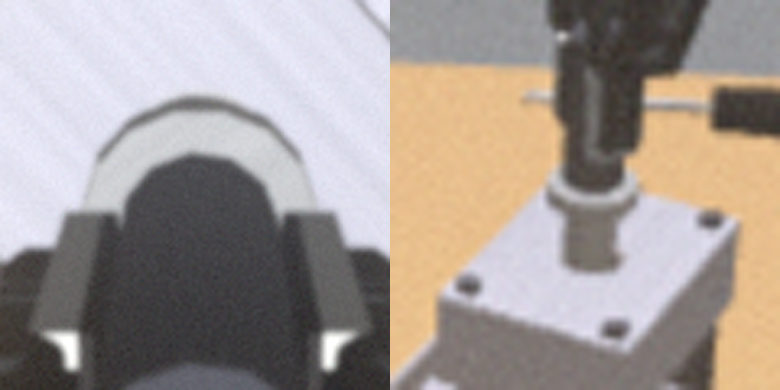

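Collar and handle-top positions in the wrist view are unchanged (v≈206 and v≈285), so the drift has not slipped. The side view shows the shank going into the bore. The arm has flexed so the tip leans about 1.5 mm to +x on the bore wall (6.5 N sideways). I'll recentre by -1.2/+0.5 mm and check the force.

```bash
python3 -m jog '[[[-0.4,0.2,0,0],[-0.4,0.2,0,0],[-0.4,0.1,0,0],[0,0,0,0],[0,0,0,0],[0,0,0,0],[0,0,0,0],[0,0,0,0]]]'; python3 -c "
from station import manip;s=manip.sense();print(s['tool_rot'],s['ft_torque'],s['tcp_pos'])"
```

```text
t: 18.55
tcp_pos: [0.5402, -0.1238, 0.3323]
tool_rot: [0.846, -0.533, 0.003, -0.0]
force: [-5.0, 1.3, 24.1]
finger_gap: 0.256
[ 8.45969768e-01 -5.33222669e-01  2.93183532e-03 -3.76031115e-04] [ 0.55870009  0.9926291  -0.02546331] [ 0.54023977 -0.12376742  0.33226755]
```

```bash
python3 -m jog '[[[-0.5,0.2,0,0],[-0.5,0.2,0,0],[-0.5,0,0,0],[0,0,-0.5,0],[0,0,-0.5,0],[0,0,-0.5,0],[0,0,-0.5,0],[0,0,0,0]]]'; python3 -c "
from station import manip;from scipy.spatial.transform import Rotation as R;s=manip.sense();print(R.from_quat(s['tool_rot']).as_matrix()[:,2],s['ft_torque'],s['tcp_pos'])"
```

```text
t: 19.55
tcp_pos: [0.5394, -0.1236, 0.3302]
tool_rot: [0.846, -0.533, 0.004, -0.001]
force: [-2.9, 1.6, 22.1]
finger_gap: 0.254
[ 0.00780795 -0.00321832 -0.99996434] [ 0.39879432  0.53258793 -0.03008947] [ 0.53940486 -0.12357061  0.3302167 ]
```

Sideways load is falling, and the dowel is sliding at a steady 25 N or so. Continue pushing.

```bash
python3 -m jog '[[[-0.3,0,-0.5,0],[-0.3,0,-0.5,0],[-0.3,0,-0.5,0],[0,0,-0.5,0],[0,0,-0.5,0],[0,0,-0.5,0],[0,0,-0.5,0],[0,0,-0.5,0]]]'; python3 -m jog '[[[0,0,-0.5,0],[0,0,-0.5,0],[0,0,-0.5,0],[0,0,-0.5,0],[0,0,-0.5,0],[0,0,-0.5,0],[0,0,-0.5,0],[0,0,-0.5,0]]]'; python3 -c "
from station import manip;from scipy.spatial.transform import Rotation as R;s=manip.sense();print(R.from_quat(s['tool_rot']).as_matrix()[:,2],s['ft_torque'],s['tcp_pos'])"
```

```text
t: 20.55
tcp_pos: [0.5389, -0.1236, 0.3261]
tool_rot: [0.846, -0.533, 0.005, -0.001]
force: [-0.5, 1.2, 21.9]
finger_gap: 0.254
t: 21.55
tcp_pos: [0.5389, -0.1236, 0.3223]
tool_rot: [0.846, -0.533, 0.005, -0.001]
force: [-2.1, 2.4, 20.3]
finger_gap: 0.253
[ 0.0092705  -0.0033395  -0.99995145] [ 0.50882237  0.30745475 -0.01108326] [ 0.53891437 -0.12362595  0.32226687]
```

```bash
python3 -m jog '[[[-0.2,-0.2,-0.5,0],[-0.2,-0.2,-0.5,0],[0,0,-0.5,0],[0,0,-0.5,0],[0,0,-0.5,0],[0,0,-0.5,0],[0,0,-0.5,0],[0,0,-0.5,0]]]'; python3 -m jog '[[[0,0,-0.5,0],[0,0,-0.5,0],[0,0,-0.5,0],[0,0,-0.5,0],[0,0,0,0],[0,0,0,0],[0,0,0,0],[0,0,0,0]]]'
```

```text
t: 22.55
tcp_pos: [0.5387, -0.1238, 0.3181]
tool_rot: [0.846, -0.534, 0.005, -0.001]
force: [-0.9, 2.8, 20.8]
finger_gap: 0.252
t: 23.55
tcp_pos: [0.5386, -0.1239, 0.3158]
tool_rot: [0.846, -0.534, 0.005, -0.001]
force: [-0.3, 2.8, 19.0]
finger_gap: 0.257
```

```bash
python3 -m jog '[[[0,-0.2,-0.25,0],[0,0,-0.25,0],[0,0,-0.25,0],[0,0,-0.25,0],[0,0,-0.25,0],[0,0,-0.25,0],[0,0,0,0],[0,0,0,0]]]'; python3 -m jog '[[[0,0,-0.25,0],[0,0,-0.25,0],[0,0,-0.25,0],[0,0,-0.25,0],[0,0,0,0],[0,0,0,0],[0,0,0,0],[0,0,0,0]]]'
```

```text
t: 24.55
tcp_pos: [0.5386, -0.1241, 0.3133]
tool_rot: [0.846, -0.534, 0.005, -0.001]
force: [1.9, 2.4, 12.8]
finger_gap: 0.254
t: 25.55
tcp_pos: [0.5374, -0.1242, 0.3094]
tool_rot: [0.846, -0.533, 0.002, -0.0]
force: [5.4, -2.0, -0.9]
finger_gap: 0.253
```

The dowel has come free: force dropped to about zero at TCP z 0.3094. Recentre the drift, then lower gently onto the collar.

```bash
python3 -m jog '[[[0.7,-0.1,0,0],[0.7,-0.1,0,0],[0.7,-0.1,0,0],[0.5,0,0,0],[0,0,-0.25,0],[0,0,-0.25,0],[0,0,0,0],[0,0,0,0]]]'; python3 -c "
from station import manip;from scipy.spatial.transform import Rotation as R;s=manip.sense();print(R.from_quat(s['tool_rot']).as_matrix()[:,2],s['force'],s['ft_torque'],s['tcp_pos'])"
```

```text
t: 26.55
tcp_pos: [0.5389, -0.1239, 0.3086]
tool_rot: [0.846, -0.533, -0.001, 0.0]
force: [1.8, -2.9, -0.9]
finger_gap: 0.258
[-1.11030784e-03  3.34549530e-04 -9.99999328e-01] [ 1.84747603 -2.91849845 -0.91283536] [-0.59608848 -0.19884423  0.0378118 ] [ 0.53890106 -0.12389619  0.30857871]
```

```bash
python3 -m jog '[[[0.5,-0.5,-0.25,0],[0,0,-0.25,0],[0,0,-0.25,0],[0,0,-0.25,0],[0,0,0,0],[0,0,0,0],[0,0,0,0],[0,0,0,0]]]'; python3 -m jog '[[[0,0,-0.25,0],[0,0,-0.25,0],[0,0,-0.25,0],[0,0,-0.25,0],[0,0,0,0],[0,0,0,0],[0,0,0,0],[0,0,0,0]]]'
```

```text
t: 27.55
tcp_pos: [0.5397, -0.1244, 0.3076]
tool_rot: [0.846, -0.533, -0.0, -0.0]
force: [0.5, 0.7, -3.3]
finger_gap: 0.258
t: 28.55
tcp_pos: [0.5397, -0.1245, 0.3067]
tool_rot: [0.846, -0.533, -0.0, 0.0]
force: [0.5, -0.3, -2.0]
finger_gap: 0.254
```

```bash
python3 -m jog '[[[0,0,-0.25,0],[0,0,-0.25,0],[0,0,-0.25,0],[0,0,-0.25,0],[0,0,-0.25,0],[0,0,-0.25,0],[0,0,-0.25,0],[0,0,-0.25,0]]]'; python3 - <<'E'
from h import *
s=manip.sense();p=s['tcp_pos'];print(p,s['force'])
out=[]
for n,fn,h in(('wrist','w6',60),('side','s6',30)):
    im,c=snap(n,fn); B=proj(c,p-[0,0,.2]); print(n,np.round(B,1),'bore',np.round(proj(c,(.5399,-.1242,.11)),1))
    u,v=int(B[0]),int(B[1]); print('crop origin',u-h,v-h)
    out.append(cv2.resize(im[v-h:v+h,u-h:u+h],(390,390),interpolation=cv2.INTER_CUBIC))
cv2.imwrite('pics/c6.png',cv2.convertScaleAbs(np.hstack(out)[:,:,::-1],alpha=1.3))
E
```

```text
t: 29.55
tcp_pos: [0.5397, -0.1244, 0.3061]
tool_rot: [0.846, -0.533, 0.0, -0.0]
force: [-2.9, 1.8, 10.8]
finger_gap: 0.256
[ 0.53968449 -0.12444926  0.30614413] [-2.89543847  1.76013056 10.79612346]
wrist [319.2 233.3] bore [318.9 235.5]
crop origin 259 173
side [351.6 190.2] bore [351.6 188.9]
crop origin 321 160
```

View pics/c6.png

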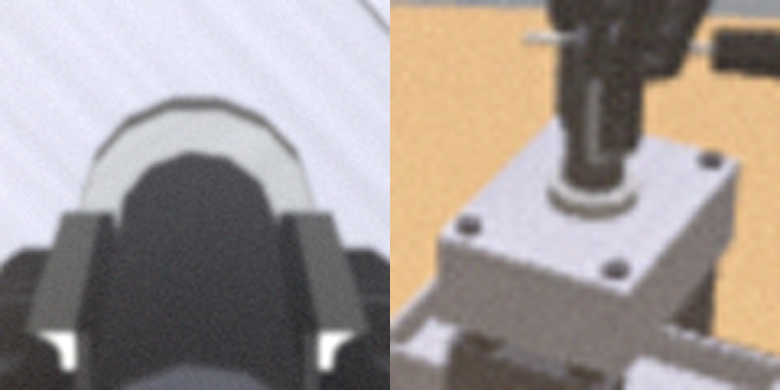

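The side crop shows the collar flat on the block's face, and the net load is about 13 N. Hold it there for a second.

```bash
python3 -m jog '[[[0,0,0,0],[0,0,0,0],[0,0,0,0],[0,0,0,0],[0,0,0,0],[0,0,0,0],[0,0,0,0],[0,0,0,0]]]'; python3 - <<'E'
from h import *
s=manip.sense();print(s['tcp_pos'],s['force'],s['ft_torque'])
im,c=snap('side','s7'); i2,c2=snap('top','t7')
a=cv2.resize(im[165:250,300:400],(470,400),interpolation=cv2.INTER_CUBIC); b=cv2.resize(i2[180:280,295:385],(330,400),interpolation=cv2.INTER_CUBIC)
cv2.imwrite('pics/c7.png',cv2.convertScaleAbs(np.hstack([a,b])[:,:,::-1],alpha=1.4))
E
```

```text
t: 30.65
tcp_pos: [0.5397, -0.1244, 0.3062]
tool_rot: [0.846, -0.533, 0.0, -0.0]
force: [-2.4, 1.2, 10.0]
finger_gap: 0.252
[ 0.53965979 -0.12442209  0.30617879] [-2.44089958  1.18621906  9.99095274] [0.24563899 0.52862766 0.03028059]
```

View pics/c7.png

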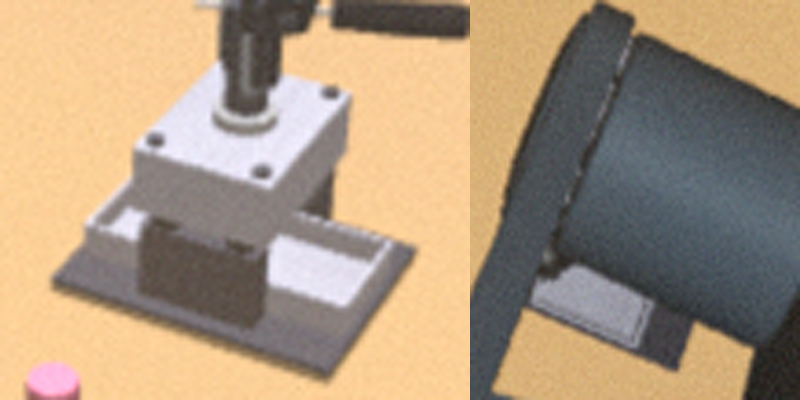

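Collar seated at about 12.8 N net for over a second, with the dowel pushed clear. Draw the drift straight up, then carry it back over the holder.

```bash
python3 -m jog '[[[0,0,2,0],[0,0,4,0],[0,0,8,0],[0,0,12,0],[0,0,16,0],[0,0,18,0],[0,0,20,0],[0,0,15,0]]]'; python3 -m jog '[[[-1,10,0,0],[-4,35,0,0],[-5,45,0,0],[-5,48,0,0],[-5,48,0,0],[-5,42,0,0],[-4,25,0,0],[-1,6,0,0]]]'; python3 -m jog '[[[0,0,0,0],[0,0,0,0],[0,0,0,0],[0,0,0,0],[0,0,0,0],[0,0,0,0],[0,0,0,0],[0,0,0,0]]]'; python3 - <<'E'
from h import *
s=manip.sense();p=s['tcp_pos'];print(p,s['force'],s['ft_torque'])
im,c=snap('wrist','w8'); i2,c2=snap('side','s8'); i3,c3=snap('top','t8')
print('hole px',proj(c,(.51,.1345,.05)),'tip',proj(c,p-[0,0,.2423]))
print('side: hole',proj(c2,(.51,.1345,.05)),'tip',proj(c2,p-[0,0,.2423]))
u,v=map(int,proj(c2,(.51,.1345,.1)))
a=cv2.resize(im[110:270,240:400],(380,380),interpolation=cv2.INTER_CUBIC); b=cv2.resize(i2[v-50:v+50,u-50:u+50],(380,380),interpolation=cv2.INTER_CUBIC)
print('side crop origin',u-50,v-50)
d=cv2.resize(i2[170:245,300:400],(400,200),interpolation=cv2.INTER_CUBIC); e=cv2.resize(i3[180:280,290:390],(200,200),interpolation=cv2.INTER_CUBIC)
cv2.imwrite('pics/c8.png',cv2.convertScaleAbs(np.vstack([np.hstack([a,b]),np.hstack([d,e,np.zeros((200,160,3),np.uint8)])])[:,:,::-1],alpha=1.3))
E
```

```text
t: 31.75
tcp_pos: [0.5398, -0.1245, 0.4016]
tool_rot: [0.846, -0.533, 0.001, -0.0]
force: [-0.3, 0.1, -3.5]
finger_gap: 0.253
t: 32.75
tcp_pos: [0.5086, 0.1364, 0.399]
tool_rot: [0.847, -0.532, -0.001, 0.001]
force: [-0.7, -1.3, -3.7]
finger_gap: 0.254
t: 33.75
tcp_pos: [0.5097, 0.1345, 0.3997]
tool_rot: [0.846, -0.533, 0.0, -0.0]
force: [2.0, 0.0, -1.6]
finger_gap: 0.257
[0.50970048 0.13454254 0.39972131] [ 1.99550606e+00  1.44456239e-03 -1.64855988e+00] [ 0.01210142 -0.04443221  0.0371782 ]
hole px (np.float64(319.59494864715674), np.float64(175.01183889769234)) tip (np.float64(319.42332550663815), np.float64(209.11212574792))
side: hole (np.float64(358.167419327483), np.float64(278.1666542812905)) tip (np.float64(361.6485290572265), np.float64(238.19233566457942))
side crop origin 309 210
```

View pics/c8.png

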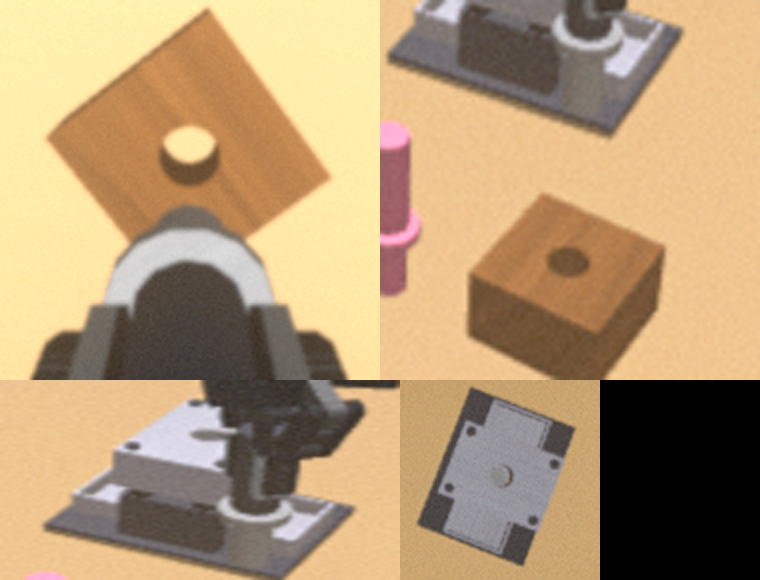

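Wrist crop: hole at full-frame (320,175), prediction (319.6,175). The jaws-held drift sits where it did before, and the jig is empty of the drift with a disc still seen down the bore (dowel probably standing in the tray, to check later). Lower the tip into the hole.

```bash
python3 -m jog '[[[0.3,0,-5,0],[0,0,-15,0],[0,0,-22,0],[0,0,-22,0],[0,0,-18,0],[0,0,-10,0],[0,0,-4,0],[0,0,0,0]]]'; python3 -m jog '[[[0,0,-1,0],[0,0,-1,0],[0,0,-2,0],[0,0,-2,0],[0,0,-2,0],[0,0,-2,0],[0,0,-2,0],[0,0,-2,0]]]'
```

```text
t: 34.9
tcp_pos: [0.5102, 0.1345, 0.3036]
tool_rot: [0.846, -0.533, 0.0, -0.0]
force: [0.1, -0.2, -2.2]
finger_gap: 0.257
t: 35.9
tcp_pos: [0.51, 0.1345, 0.2896]
tool_rot: [0.846, -0.533, -0.0, -0.0]
force: [0.0, 0.3, -2.9]
finger_gap: 0.256
```

```bash
python3 - <<'E'
from h import *
c=manip.camera_info('top')
B=np.array([.5399,-.1242])
for z in(.11,.098,.106-.1+.031,.017):print(z,np.round(proj(c,(*B,z)),2), 'r px 11mm',.011*c['fx']/(proj and (np.array(c['R'])@np.array([*B,z])+c['t'])[2]))
for f in('top0','t8'):
    g=cv2.cvtColor(np.load(f'pics/{f}.npy'),cv2.COLOR_RGB2GRAY); print(f); print(g[220:237,331:350])
E
```

```text
0.11 [339.79 227.82] r px 11mm 5.383382126897167
0.098 [339.44 227.83] r px 11mm 5.306403154752502
0.03699999999999999 [337.8  227.89] r px 11mm 4.9468259755434785
0.017 [337.31 227.9 ] r px 11mm 4.839309398692416
top0
[[105 105 103 106 103 108 106 105 108 103 101 109 106 103 110 107 103 104
  101]
 [108 101 110 107 107 104 102 107  98 103 101 105 103 110 109 108 109 104
  110]
 [111 107 111 105 109 106  99  99  97  90  89  93  94 105 107 100 104 104
  103]
 [106 103 105 105 102 103  85  94  98  95  88  80  81  85 103 106 105 103
  108]
 [101 105 100 108  97  89  94  99  98  98 100  93  88  79  87  99 102 102
  105]
 [105 104 105 108  85  90  89  96  97 101  94  98  94  90  74  93 105 101
  103]
 [112 107 108 105  85  87  93  94  94  99  97  98  95  92  70  88 104 107
  103]
 [107 107 107 107  98  95  95  91  95  96  98  99 102  96  75  76  99 109
  105]
 [105 107 105 103  95  92  98  97  93  93  92  93  94  96  75  84 106 109
  108]
 [105 108 108 103  83  87  98  97  95  94  96  94 100  93  76  85 105 107
   99]
 [101 104 101 105  89  85  95  96  97  98 100  92  91  84  74  89  99 1
[... 1177 characters left out ...]
 106 108 103 106 108 113  96  67  90 111 118
  118]
 [114 117 112 115 113 107 105 106 103 104 107 109 113  91  58  93 115 115
  112]
 [117 119 117 115 112 109 106 104 108 104 102 109 110  86  70  99 117 117
  115]
 [117 116 116 118 114 111 105 106 107 104 106  99  92  78  91 110 115 115
  110]
 [117 119 112 118 113 114 110 106 105 104 104  87  77  87 105 115 116 117
  114]
 [115 120 117 117 116 115 112 111 102  95  99  91 101 109 119 117 115 118
  117]
 [118 122 119 118 114 115 117 118 116 110 109 110 113 118 114 119 117 116
  117]
 [121 116 117 118 119 114 116 118 113 118 114 110 113 114 113 115 113 118
  115]
 [119 113 117 116 120 119 114 116 115 116 118 118 120 115 111 111 112 114
  115]]
```

In the top view the disc's dark crescent widened and the disc moved about 1 px left, which matches a dowel standing on the tray floor. The tip is entering the holder freely, so continue.

```bash
python3 -m jog '[[[0,0,-4,0],[0,0,-5,0],[0,0,-5,0],[0,0,-5,0],[0,0,-5,0],[0,0,-5,0],[0,0,-4,0],[0,0,-2,0]]]'; python3 -m jog '[[[0,0,-0.5,0],[0,0,-0.5,0],[0,0,-0.5,0],[0,0,-0.5,0],[0,0,-0.5,0],[0,0,-0.5,0],[0,0,0,0],[0,0,0,0]]]'; python3 -m jog '[[[0,0,-0.5,0],[0,0,-0.5,0],[0,0,-0.5,0],[0,0,-0.5,0],[0,0,0,0],[0,0,0,0],[0,0,0,0],[0,0,0,0]]]'
```

```text
t: 36.9
tcp_pos: [0.51, 0.1345, 0.2544]
tool_rot: [0.846, -0.533, -0.0, 0.0]
force: [0.2, -0.0, -2.1]
finger_gap: 0.251
t: 37.9
tcp_pos: [0.51, 0.1345, 0.2517]
tool_rot: [0.846, -0.533, 0.0, -0.0]
force: [-1.1, 0.4, -3.1]
finger_gap: 0.255
t: 38.9
tcp_pos: [0.51, 0.1345, 0.2503]
tool_rot: [0.846, -0.533, 0.0, -0.0]
force: [-2.2, 1.0, 5.8]
finger_gap: 0.26
```

Contact at TCP z 0.2503, exactly the starting home height, so the drift never slipped and is fully home. Relax, release, and retreat straight up.

```bash
python3 -m jog '[[[0,0,0.5,0],[0,0,0.5,0],[0,0,0,0],[0,0,0,0],[0,0,0,0],[0,0,0,0],[0,0,0,0],[0,0,0,0]]]'; python3 -m jog '[[[0,0,0,0],[0,0,0,0],[0,0,0,0],[0,0,0,0],[0,0,0,0],[0,0,0,0],[0,0,0,0],[0,0,0,0]]]' 100; python3 -m jog '[[[0,0,5,0],[0,0,20,0],[0,0,30,0],[0,0,35,0],[0,0,35,0],[0,0,20,0],[0,0,8,0],[0,0,0,0]]]'; python3 - <<'E'
from h import *
s=manip.sense(); print(s['tcp_pos'],s['force'])
w,cw=snap('wrist','w9'); im,c=snap('side','s9'); i3,c3=snap('top','t9')
for n,ci in(('wrist',cw),('side',c)): print(n,'collar',np.round(proj(ci,(.51,.1345,.058)),1),'top',np.round(proj(ci,(.51,.1345,.123)),1))
a=cv2.resize(w[120:260,250:390],(300,300),interpolation=cv2.INTER_CUBIC); b=cv2.resize(im[160:320,290:410],(450,600),interpolation=cv2.INTER_CUBIC)
d=cv2.resize(i3[180:280,290:390],(300,300),interpolation=cv2.INTER_CUBIC)
cv2.imwrite('pics/c9.png',cv2.convertScaleAbs(np.hstack([np.vstack([a,d]),b])[:,:,::-1],alpha=1.3))
E
```

```text
t: 39.9
tcp_pos: [0.51, 0.1345, 0.2507]
tool_rot: [0.846, -0.533, 0.0, -0.0]
force: [0.7, -1.1, -2.7]
finger_gap: 0.262
t: 40.9
tcp_pos: [0.51, 0.1345, 0.2507]
tool_rot: [0.846, -0.533, -0.0, 0.0]
force: [-0.8, -0.1, 0.3]
finger_gap: 1.003
t: 41.9
tcp_pos: [0.5099, 0.1345, 0.4039]
tool_rot: [0.846, -0.533, 0.0, -0.0]
force: [-0.1, 0.0, -0.4]
finger_gap: 1.003
[0.50985455 0.13451603 0.40392528] [-0.05622001  0.04678011 -0.37364676]
wrist collar [319.4 176.2] top [319.4 193.8]
side collar [358.4 275.4] top [360.4 251.6]
```

View pics/c9.png

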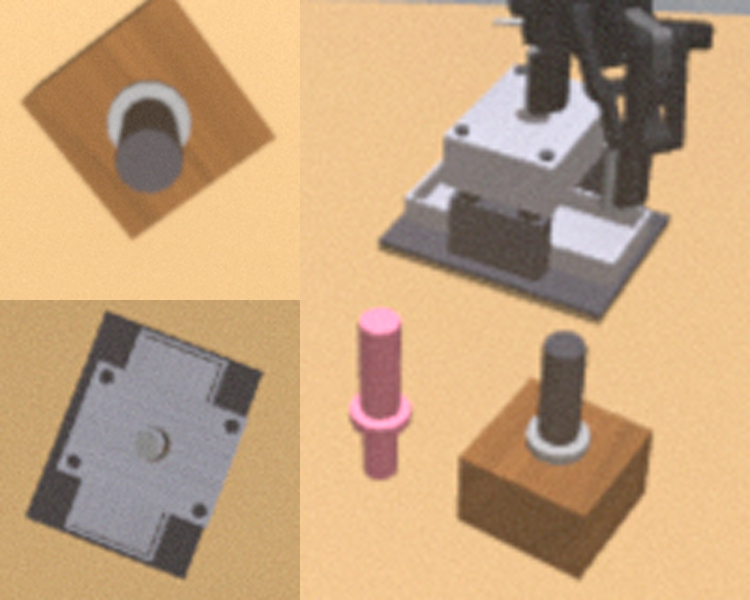

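The final crops show the drift upright in the holder with its collar on the top, and the pink piece untouched. All 12 views are used, so I make one numeric check of the dowel's depth with the wrist camera nearly over the bore.

```bash
python3 -m jog '[[[0,-15,0,0],[0,-35,0,0],[-1,-48,0,0],[-1,-50,0,0],[-1,-50,0,0],[-1,-42,-5,0],[-1,-25,-15,0],[0,-10,-15,0]]]'; python3 -m jog '[[[0,0,-9,0],[0,0,0,0],[0,0,0,0],[0,0,0,0],[0,0,0,0],[0,0,0,0],[0,0,0,0],[0,0,0,0]]]'; python3 - <<'E'
from h import *
im,c=snap('wrist','w10'); g=cv2.cvtColor(im,cv2.COLOR_RGB2GRAY)
B=(.5399,-.1242)
for z in(.106,.066,.063,.037,.013): print(z,np.round(proj(c,(*B,z)),1),'r11',np.round(.011*c['fx']/(np.array(c['R'])@np.array([*B,z])+c['t'])[2],1))
u,v=map(round,proj(c,(*B,.106)))
print(u,v); print('col profile'); 
for r in range(v-26,v+27): print(r,int(g[r,u-2:u+3].mean()),np.round(im[r,u-2:u+3].mean(0)).astype(int))
print('row', v, [int(g[v-1:v+2,k].mean()) for k in range(u-26,u+27)])
print('floor grey near', proj(c,(.54+.055*.92,-.124-.055*-.38,.013)))
E
```

```text
t: 43.05
tcp_pos: [0.5046, -0.1426, 0.3678]
tool_rot: [0.845, -0.534, -0.0, 0.0]
force: [0.4, 1.4, 0.8]
finger_gap: 0.999
t: 44.05
tcp_pos: [0.505, -0.1405, 0.3597]
tool_rot: [0.846, -0.533, -0.0, -0.0]
force: [-0.2, -1.1, -0.1]
finger_gap: 1.003
0.106 [319.9 145.2] r11 17.5
0.066 [319.8 139. ] r11 14.9
0.063 [319.8 138.6] r11 14.7
0.037 [319.8 135.6] r11 13.4
0.013 [319.7 133.2] r11 12.4
320 145
col profile
119 150 [150 149 160]
120 149 [148 149 159]
121 149 [148 149 159]
122 150 [148 150 160]
123 150 [148 149 159]
124 151 [149 150 160]
125 151 [150 150 160]
126 149 [149 149 158]
127 150 [150 150 157]
128 149 [149 149 155]
129 148 [147 148 151]
130 144 [144 145 149]
131 142 [142 142 146]
132 141 [140 142 146]
133 141 [141 141 144]
134 141 [140 141 144]
135 141 [140 142 146]
136 140 [139 141 144]
137 140 [139 140 143]
138 140 [138 140 144]
139 139 [138 140 143]
140 140 [139 141 143]
141 139 [137 139 142]
142 139 [138 139 143]
143 138 [137 139 141]
144 138 [136 139 141]
145 137 [137 138 141]
146 137 [136 138 141]
147 138 [136 139 142]
148 138 [137 138 141]
149 138 [137 139 143]
150 139 [137 140 143]
151 141 [140 142 146]
152 142 [141 142 148]
153 146 [145 146 155]
154 148 [147 147 158]
155 146 [145 145 155]
156 131 [131 131 139]
157 107 [107 106 112]
158 87 [88 86 90]
159 80 [82 80 84]
160 78 [80 78 80]
161 77 [80 76 80]
162 78 [79 77 80]
163 81 [82 81 82]
164 91 [92 90 92]
165 114 [116 114 116]
166 135 [138 134 137]
167 145 [147 144 146]
168 147 [149 146 151]
169 148 [148 148 155]
170 149 [149 148 157]
171 149 [148 148 158]
row 145 [149, 150, 150, 150, 151, 149, 148, 144, 128, 106, 98, 114, 133, 136, 137, 136, 137, 139, 138, 141, 141, 141, 141, 140, 137, 136, 138, 139, 139, 140, 139, 141, 142, 141, 142, 141, 142, 147, 150, 149, 138, 114, 89, 95, 117, 137, 144, 147, 148, 149, 151, 151, 151]
floor grey near (np.float64(323.0957195526002), np.float64(67.38159915336703))
```

The wrist profile shows the dowel's edge at row ~151.5. Tray-coloured floor follows for rows 152–156, then the bore's lower lip at ~156.5. That 5 px gap matches a dowel standing on the tray floor (5.6 px predicted, versus 1.3 if it were still at the bore). Hand in.

```bash
python3 -c "
from station import manip
print(manip.sense()['t']); print(manip.sign_off())"
```

```text
44.1
the job is handed in; nothing more can be done
None
```

The job is handed in at 44.1 s of the 67 s allowed, and my checks say it was done as asked; the sign-off gives no verdict.

**What I did:** I took the drift from its holder and pushed the dowel down through the bore until it dropped. I then leaned the collar on the block at about 12–13 N net for over a second, drew the drift out, stood it back in the holder and released it.

**Last checks:**
- **Drift:** it touched home at the same TCP height where I first gripped it (0.2503 m), so it did not slip. The pictures show it upright, with its collar on the holder.
- **Dowel:** the wrist view shows tray floor between the dowel's edge and the bore's lower lip. The gap is about 5 px, against 5.6 px predicted for a dowel standing in the tray and 1.3 px if it were still at the bore.
- **Bystanders:** I never went near the oil bottle, screwdriver, offcut or pink piece, but I did not measure their positions again.

**What disagreed:**
- **Push force:** it peaked at about 30 N net at the wrist, above the stated 4–18 N. Up to about 6.5 N of side load came with it until I recentred. The push appears to have gone into the dowel, with only the side load possibly on the bore wall. The drift-to-jig force itself was not measured separately against the 25 N limit.
- **Block height:** the images put the block's top at about 110 mm, but contact put it at about 106 mm. I went by contact.

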